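Pry open the touch mixer and mix the tall vial

ROBOT

A 6-joint arm with a two-finger parallel gripper is mounted at the origin on the work surface. World frame = base frame: x ahead of the robot, y to its left, z up, the work surface at z = 0. Lengths are in mm, angles in rad, forces in N, time in s.
With the tool pointing down it reaches from about 400 to 925 mm from the base axis. Payload 3.4 kg.
Tool frame: the origin (TCP) lies at the centre of the arm's flange, where the gripper is bolted on; the fingertips stand 173 mm ahead of it and the grasp point (between the pads) lies 155 mm ahead of it; z points along the fingers, y is the line along which they close (so a half turn about z gives the same grasp; the last joint's range is limited). The gripper opens to 85 mm and grips with 20 to 120 N. Pads are 22 mm wide; open, the fingers measure 114 mm over their backs; the gripper's body (76 mm by 85 mm) begins 54 mm behind the grasp point. The pads swing forward as they close: fully open they stand 13 mm farther back than shut.
Start: joints at [-1.278, 0.307, 1.506, -0, 1.328, -0.073], TCP at [205.653, -536.973, 404.705] pointing down, gripper open.
Joint ranges: [-3.12, 3.12], [-1.05, 2.28], [0.14, 2.33], [-1.42, 4.57], [0.1, 2.73], [-2.68, 2.68]. Speed limits (rad/s): [2.57, 2.57, 3.14, 3.14, 3.14, 3.14].

INTERFACE

Orientations are given as [roll, pitch, yaw] about the fixed x, y, z axes, in that order (R = Rz(yaw) Ry(pitch) Rx(roll)).
In Python, from bench import r, cams gives the robot as it stands.
- The arm moves only by the shell command python3 -m crank 'ROWS' [FORCE]. ROWS is text: rows parted by semicolons, each of 5 numbers parted by spaces: the closure, from -1 (fully open) to 1 (shut), then the shift along the tool's x, y, z scaled (see below), then the turn about the tool's z scaled (see below). A call has 1 to 10 rows; each row shifts and turns the commanded pose from where the row before left it, along the tool's axes as they then stand; what a row does not reach is not made up. The controller multiplies each number of a shift by 0.04 m and each number of a turn by 0.15 rad. A row lasts 1/10 s, in which the tool goes at most 50 mm and 8.59 degrees, less where a joint would pass 70% of its speed; a pose out of reach is approached as far as the arm can. A call with a number of a shift or a turn outside -1 to 1 is refused whole. A call with a gripper value outside its range is refused whole. The fingers move at their own pace and stop on an object; FORCE is the grip in N (left out, the last holds). Time passes only in rows, so rows that do not move let the fingers close. It gives the time, the measured TCP pose, the force, the opening and the grip force at its end, in the units of the state.
- r.read_state(): the state, without advancing time (a new reading comes with each control period).
- cams.capture(name): name is "scene" or "top" or "wrist"; returns a dict with "color" (480x640x3 uint8, red, green, blue), "range_z" (480x640 float32, mm along the optical axis (not along the pixel's ray), 0 where there is no reading), "fx", "fy", "cx", "cy" (pixels), "eye" and "attitude" of the camera in the world. Camera axes: x right, y up, looking along -z (the intrinsics and any distortion apply to the point x, -y, -z); pixel columns grow to the right and rows downward; lengths in mm; the calibration is good to about 2 mm. A picture is of the moment at which its call begins.
- r.close_job(): hands the job in; it is judged then, once.
The state is a dict: "time_s": time; "qpos": joint angles; "qvel": joint speeds; "joint_efforts": joint torques, N m; "ee_pos": TCP position; "tool_rot": TCP orientation; "force": force on the tool from outside, world axes, zero at the start; "torque": the same for the moment, N m; "finger_gap": finger opening in mm; "gripper_force": force on a finger pad.
Only numpy, scipy, OpenCV 4.12 (cv2) and the standard library are available. Lean on these libraries where they do the work, as an engineer would, in place of code of your own. Each camera call takes 0.05 s, during which the arm holds its last target. There are 200 camera calls.

TASK

Using the flat-bladed spatula from its stand, lever the mixer's cover up by its lip and swing it open well past upright, without the gripper itself touching the cover, then drop the used spatula blade-down into the steel beaker. Then take the tall vial from the rack, press it down on the mixer's sprung pad until the pad is fully down, hold it there for a second, and leave the vial standing upright in the pad's cup with the cover open. Do not disturb the other things on the bench.

Things in the scene. Friction and masses are not known exactly. Their poses are not given: they have to be found in the camera images.
- mixer: Touch mixer, white box fixed to the bench, 110 (x) x 120 (y) x 60 mm high, origin under its centre, own -x axis points out of its front, which is turned roughly to the robot's right. In its top is a well 56 x 60 mm holding the sprung pad; a grey cover lies over it.
- cover (a joint): Hinge angle of the grey cover plate (112 mm from hinge to lip, 100 mm wide, 5 mm thick, 0.1 kg): 0 closed, lying flat on the mixer top (underside 60.5 mm above the bench), 1.57 upright, stop at 2.1. Opens upward about the mixer's y axis, hinged at the mixer's rear (own +x) side. The hinge is stiff (about 0.12 N m plus the weight; 1.5 to 2 N at the lip) and stays where it is left.
- cover_hinge (a point): Middle of the hinge axis, 45 mm behind the mixer's centre, 63 mm above the bench; the axis is the mixer's y axis.
- cover_lip (a point): Middle of the cover's front edge, at half thickness (112 mm from the hinge). The lip sticks out 12 mm past the mixer's front wall; the space under the lip is free down to the bench. A tilted blade hooks under it from the front.
- pad (a joint): How far the sprung pad is pressed down, m: 0 up, 0.008 fully down. Needs 1.5 N to start and 8 N at the bottom; springs back up.
- cup (a point): Centre of the pad's cup floor with the pad up: 46 mm above the bench, 3 mm in front of the mixer's centre (the point stays there when the pad goes down). The cup is a round rim 5 mm high, 31 mm inside diameter, open upward, 9 mm below the mixer's top.
- stand: Grey block fixed to the bench, 48 x 60 x 75 mm high (foot 70 x 80 x 6 mm), origin under its centre; a slot 8 x 24 mm (own x, y) goes down from its top and holds the spatula's blade.
- spatula: Flat-bladed spatula, 60 g, upright in the stand at the start. Black handle 12 mm thick (own x) x 16 mm wide (own y) x 85 mm long (own z), below it a steel blade 2.5 mm thick (x), 18 mm wide (y), 65 mm long. Origin at the handle's lower end, which rests on the stand's top 75 mm above the bench; +z runs up along the handle.
- spatula_grip (a point): Point on the spatula's axis in the handle, 45 mm above the body's origin, 110 mm from the blade tip.
- spatula_tip (a point): End of the blade, 65 mm below the spatula's origin.
- beaker: Steel beaker fixed to the bench, outer radius at the rim 36 mm, wall 3 mm, 85 mm high, floor about 4 mm thick, narrowing a little downward, origin under its centre.
- rack: White block fixed to the bench, 180 (x) x 50 (y) x 28 mm high, origin under its centre, with three 27 mm round holes in a row along its x, 60 mm apart, 18 mm deep.
- vial: The tall amber glass vial with a white cap: 24 mm diameter (cap 25 mm, the top 14 mm), 80 mm high, about 50 g, origin at the centre of its foot, z up. Stands in one of the rack's holes with its foot 10 mm above the bench.
- short_a: Short amber vial, 24 mm diameter, 50 mm high, in the rack, origin at its foot. To be left alone.
- short_b: The other short vial, same as short_a. To be left alone.
- jar: Amber jar, 54 mm diameter, 55 mm high, origin at its foot. To be left alone.
- dish: Covered glass dish, 94 mm diameter, 24 mm high, origin at its foot. To be left alone.
- pen: Blue pen, 125 mm long, 12 mm thick, lying on the bench along its own x, origin under its middle. To be left alone.
Not all that is in view belongs to the job. Leave any purple look-alike of the vial alone. Of the things shaped like the spatula, the black one is meant.

How it is judged (in metres and radians):
On the way, in this order (a step that is already met when the one before it is completed fails the run):
1. The spatula lifts the cover off the mixer (value of joint cover above 0.3 rad and contact force between spatula and cover above 0.1 N), for 0.05 s.
2. The cover is swung open past upright (over 1.65 rad) (value of joint cover above 1.65 rad), for 0.1 s.
3. The spatula is in the beaker, blade down and let go (horizontal distance between spatula_tip and beaker below 0.034 m and height (world z) of spatula_tip below 0.03 m and contact force between the fingers and spatula below 0.1 N), for 0.2 s.
4. The vial, in the cup, presses the pad fully down (over 7 of 8 mm) for half a second (value of joint pad above 0.007 m and contact force between vial and pad above 2 N and horizontal distance between vial and cup below 0.008 m), for 0.5 s.
At the end, for the whole second after the job is handed in: Cover open past 1.65 rad. Spatula released and at rest, tip inside the beaker (34 mm from its axis, under 30 mm up). Vial released, at rest, upright (0.15 rad) in the cup, foot 40 to 54 mm up and within 8 mm of the cup's centre, pad back up (under 2 mm) (all of step 3 and value of joint cover above 1.65 rad and linear speed of spatula below 0.05 m/s and horizontal distance between vial and cup below 0.008 m and angle between vial's own z axis and vertical below 0.15 rad and height (world z) of vial between 0.04 and 0.054 m and linear speed of vial below 0.02 m/s and value of joint pad below 0.002 m); the robot touches nothing.
It fails at once if the gripper or arm touches the cover (contact force between any of the fingers, the arm and cover above 0.5 N).
It fails at once if a bystander is moved by more than 30 mm (distance of any of short_a, short_b, jar, dish, pen from where it was at the start of the episode above 0.03 m).
It also fails if it takes over 69 s, if anything falls off the work surface, if the arm or the gripper's body presses on something with over 40 N, if the wrist force passes 120 N, or if a joint passes its speed limit or range.

## Working session

There is one attempt and no reset: what is moved stays moved. The work goes in short steps, Python scripts to look and compute and a shell command to move; the robot and the scene stay as the last step left them, time stands still between calls to the robot, and variables do not carry over. Pictures are saved under pics/ and viewed, at most 10 in all, crops included, and the job is handed in when it is done.

```bash
ls; mkdir -p pics
python3 - <<'E'
from bench import r,cams
import cv2,numpy as np
s=r.read_state();print({k:np.round(v,3) for k,v in s.items()})
for n in("scene","top"):
    c=cams.capture(n);cv2.imwrite(f"pics/{n}0.png",c["color"][...,::-1]);np.savez(f"{n}0.npz",**c)
    print(n,[ (k,np.round(c[k],4)) for k in c if k not in("color","range_z")])
E
```

```text
pics
{'time_s': np.float64(0.0), 'qpos': array([-1.278,  0.308,  1.508, -0.   ,  1.328, -0.073]), 'qvel': array([ 0.   , -0.001, -0.   , -0.001, -0.   ,  0.002]), 'joint_efforts': array([ 1.0000e-03, -4.5755e+01, -2.5192e+01,  0.0000e+00,  1.4000e-02,
        0.0000e+00]), 'ee_pos': array([ 205.559, -536.632,  403.787]), 'tool_rot': array([-3.14 , -0.   ,  0.366]), 'force': array([ 0.426, -0.346, -0.677]), 'torque': array([-0.005, -0.019,  0.049]), 'gripper_force': np.float64(0.0), 'finger_gap': np.float64(85.198)}
scene [('fx', np.float64(458.5293)), ('fy', np.float64(458.5293)), ('cx', np.float64(313.1801)), ('cy', np.float64(240.8512)), ('eye', array([1013.9609, -392.7558,  654.0867])), ('attitude', array([ 0.8315, -0.0054,  0.8931]))]
top [('fx', np.float64(483.9791)), ('fy', np.float64(483.9791)), ('cx', np.float64(324.89)), ('cy', np.float64(239.4964)), ('eye', array([426.9308,  -7.3483, 941.3599])), ('attitude', array([ 0.1095,  0.0033, -1.5987]))]
```

View pics/scene0.png

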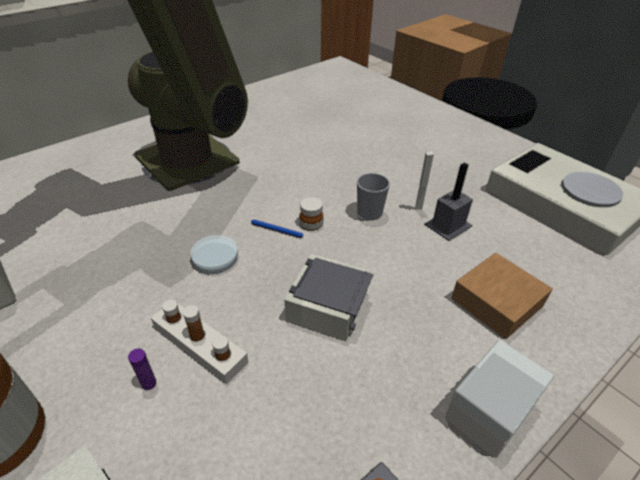

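View pics/top0.png

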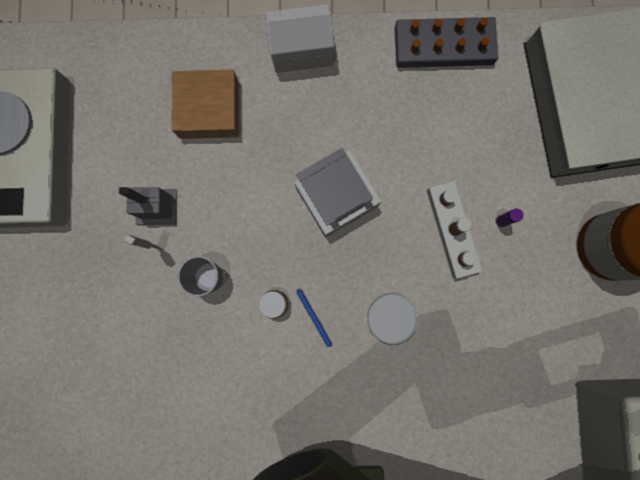

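The scene view shows the black spatula in its stand (455,200) and a grey look-alike beside it (425,180). The beaker is at (372,197), the mixer at (330,295), the rack with the tall vial in the middle hole at (194,322), and a purple look-alike at (142,370). In the top view they are: black handle (135,193), grey one (140,241), beaker (200,277), mixer (337,192), tall vial (459,228), purple (510,217). The black spatula fits by colour and by being in the stand. The tall vial fits because it is amber with a white cap and taller than its neighbours. I'll confirm both in one enlarged montage.

```bash
cat > h.py <<'E'
import numpy as np,cv2
from scipy.spatial.transform import Rotation as R
def rot(a): return R.from_euler('xyz',a).as_matrix()
def load(n): return dict(np.load(n))
def ray(c,u,v):
    d=np.array([(u-c['cx'])/c['fx'],-(v-c['cy'])/c['fy'],-1.]);return rot(c['attitude'])@d
def plane(c,u,v,z):
    d=ray(c,u,v);e=c['eye'];return e+d*(z-e[2])/d[2]
def depth(c,u,v): return c['eye']+ray(c,u,v)*float(c['range_z'][int(v),int(u)])
def proj(c,p):
    q=rot(c['attitude']).T@(np.asarray(p,float)-c['eye']);return np.array([c['cx']+c['fx']*q[0]/-q[2],c['cy']+c['fy']*q[1]/q[2]])
def cloud(c):
    v,u=np.mgrid[:480,:640];z=c['range_z'];q=np.stack([(u-c['cx'])/c['fx']*z,-(v-c['cy'])/c['fy']*z,-z],-1)
    P=q@rot(c['attitude']).T+c['eye'];P[z==0]=np.nan;return P
E
python3 - <<'E'
from h import *
t=load('top0.npz');s=load('scene0.npz')
def cr(c,x,y,w=100,h=75): return cv2.resize(c['color'][y:y+h,x:x+w,::-1],(400,300),interpolation=cv2.INTER_CUBIC)
m=np.vstack([np.hstack([cr(t,290,140),cr(t,420,175)]),np.hstack([cr(t,100,165),cr(s,280,250)])])
cv2.imwrite('pics/m1.png',m)
P=cloud(t)
for n,u,v in [('bench',300,400),('cover',337,185),('jar',273,305),('dish',392,318),('vialcap',462,227),('handletop',124,190),('stand',150,197),('rackL',440,195)]: print(n,P[v,u].round(1),plane(t,u,v,0).round())
E
```

```text
bench [227.2  48.4   0.6] [227.  48.   0.]
cover [624.1 -32.3  63.7] [638. -34.   0.]
jar [407.5  90.6  53.8] [406.  97.   0.]
dish [ 376.4 -128.7   22.9] [ 375. -132.    0.]
vialcap [ 536.  -250.6   90.3] [ 548. -276.    0.]
handletop [603.9 320.4 161.1] [640. 388.   0.]
stand [609.3 309.4  73.9] [625. 336.   0.]
rackL [ 610.2 -234.1   11.4] [ 612. -237.    0.]
```

View pics/m1.png

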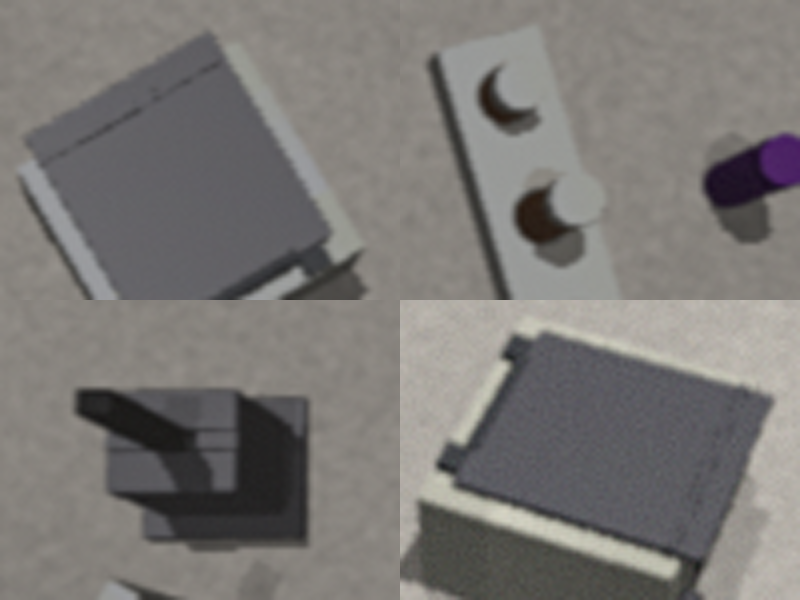

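The montage confirms the targets. The spatula to take is the black one in the stand slot, with the blade's thickness along world x. The vial to take is the amber, white-capped middle one in the rack. The mixer's lip overhangs on the far, upper-left side and its hinge blocks are on the robot/right side. Next I'll measure the poses.

```bash
cat > meas.py <<'E'
from h import *
t=load('top0.npz');s=load('scene0.npz')
def pose(P,zlo,zhi,x0,x1,y0,y1,name,sel=None):
    m=(P[...,2]>zlo)&(P[...,2]<zhi)&(P[...,0]>x0)&(P[...,0]<x1)&(P[...,1]>y0)&(P[...,1]<y1)
    if sel is not None:m&=sel
    q=P[m][:,:2].astype(np.float32)
    if len(q)<5: print(name,'few',len(q));return
    (c,wh,a)=cv2.minAreaRect(q);print(name,len(q),'rect',np.round(c,1),np.round(wh,1),round(a,1),'mean',q.mean(0).round(1),'z',np.nanmedian(P[m][:,2]).round(1))
for n,c in (('top',t),('scene',s)):
    P=cloud(c);col=c['color'].astype(int);print('==',n)
    dark=col.sum(2)<330
    pose(P,58,70,530,720,-130,70,'mixer+cover')
    pose(P,60,70,530,720,-130,70,'coverdark',dark)
    pose(P,70,79,540,660,250,370,'standtop')
    pose(P,90,170,560,680,250,370,'handle')
    pose(P,150,170,560,680,250,370,'handletop')
    pose(P,60,170,450,560,220,420,'greyspat')
    pose(P,80,90,420,530,130,290,'beakerrim')
    pose(P,24,32,400,680,-320,-180,'rack')
    pose(P,82,100,480,600,-300,-200,'vialcap')
    pose(P,50,120,480,600,-370,-290,'purple')
    pose(P,48,60,360,450,60,130,'jar')
E
python3 meas.py
```

```text
== top
mixer+cover 4107 rect [617.4 -29.2] [124.9 120.3] 29.0 mean [615.9 -29.1] z 64.8
coverdark 3349 rect [614.7 -25.3] [123.6 111. ] 29.0 mean [618.9 -28.4] z 65.2
standtop 670 rect [604.7 323.2] [60.4 48.8] 89.6 mean [601.8 319.4] z 74.6
handle 234 rect [603.9 323. ] [17.1 12.3] 89.2 mean [602.5 320.2] z 139.8
handletop 93 rect [603.9 323.1] [16.6 12.2] 89.0 mean [603.5 322.2] z 158.6
greyspat 442 rect [489.5 279.9] [107.7  55.2] 70.8 mean [500.3 279.7] z 84.4
beakerrim 250 rect [463.3 221. ] [70.3 70.3] 70.0 mean [463.6 224. ] z 84.1
rack 1828 rect [ 541.2 -254.3] [179.9  51.6] 13.6 mean [ 539.  -252.2] z 27.5
vialcap 164 rect [ 540.8 -253.9] [23.1 24.4] 84.9 mean [ 540.5 -253.4] z 89.4
purple 221 rect [ 557.  -351.8] [24.5 24.3] 50.0 mean [ 556.3 -349.1] z 78.5
jar 548 rect [409.4  93.7] [46.4 47. ] 88.5 mean [409.   93.3] z 54.3
== scene
mixer+cover 3500 rect [614.9 -28.3] [124.4 122.4] 29.1 mean [619.9 -32.8] z 64.1
coverdark 2899 rect [616.4 -29.4] [123.3 100.1] 29.7 mean [621.9 -30.4] z 64.3
standtop 362 rect [603.  323.6] [49.  61.3] 1.1 mean [606.3 318.7] z 73.9
handle 270 rect [602.8 323.1] [19.7 13. ] 86.4 mean [604.5 320.6] z 129.0
handletop 56 rect [603.7 323.7] [17.3 12.3] 79.3 mean [603.8 322. ] z 157.1
greyspat 459 rect [503.9 277.3] [103.7  56.9] 52.5 mean [508.4 292.6] z 89.1
beakerrim 165 rect [462.2 221.5] [70.6 71.6] 76.5 mean [461.3 221.6] z 82.8
rack 1789 rect [ 539.3 -253.5] [182.1  51.7] 13.6 mean [ 553.8 -255.6] z 26.8
vialcap 192 rect [ 539.3 -253.3] [23.9 25. ] 60.5 mean [ 541. -254.] z 88.5
purple 387 rect [ 556.2 -351.2] [24.8 24.6] 20.8 mean [ 559.9 -351.9] z 76.9
jar 278 rect [407.   94.2] [47.3 47.3] 55.9 mean [409.3  92.9] z 53.7
```

Run:
```python
from h import *
f=np.array([np.cos(np.radians(29)),np.sin(np.radians(29))]);g=np.array([-f[1],f[0]])
for n in('top0.npz','scene0.npz'):
    c=load(n);P=cloud(c);P=P[np.abs(P[...,0]-615)<120];P=P[np.abs(P[:,1]+30)<110]
    d=P[:,:2]-[616,-28.8];a=d@f;b=d@g
    for z0,z1 in((56,62),(62.5,70)):
        for lo,hi in((-62,-54),(-45,-35),(-10,10),(35,45),(54,62)):
            m=(P[:,2]>z0)&(P[:,2]<z1)&(b>lo)&(b<hi)
            if m.sum()>5: print(n,z0,(lo,hi),m.sum(),np.percentile(a[m],[1,5,95,99]).round(1),np.percentile(b[m],[1,99]).round(1))
```

```text
top0.npz 56 (-62, -54) 205 [-59.9 -55.   46.1  51.8] [-61.1 -54.1]
top0.npz 56 (-45, -35) 13 [-61.2 -61.1  38.   40.4] [-42.7 -35.6]
top0.npz 56 (-10, 10) 54 [-61.1 -60.8 -29.1  25.6] [-9.9  9.3]
top0.npz 56 (35, 45) 22 [-61.3 -61.1  -1.1  21.2] [37. 45.]
top0.npz 56 (54, 62) 160 [-59.1 -53.3  47.9  51.5] [54.1 59. ]
top0.npz 62.5 (-62, -54) 7 [-56.6 -50.7  47.   48.5] [-59.4 -54.8]
top0.npz 62.5 (-45, -35) 333 [-59.4 -53.9  56.   60.7] [-44.8 -35.2]
top0.npz 62.5 (-10, 10) 648 [-52.5 -48.3  57.2  61.2] [-9.8  9.8]
top0.npz 62.5 (35, 45) 335 [-58.7 -51.1  56.7  61.2] [35.1 44.9]
scene0.npz 56 (-62, -54) 211 [-60.5 -55.2  44.7  50. ] [-60.1 -54.1]
scene0.npz 56 (-45, -35) 19 [-62.5 -61.3  61.   61.1] [-44.9 -35.2]
scene0.npz 56 (-10, 10) 36 [-62.6 -62.3  59.4  61.2] [-7.3  9.7]
scene0.npz 56 (35, 45) 8 [-62.4 -62.2  -7.9  -4. ] [35.3 44.5]
scene0.npz 56 (54, 62) 126 [-61.6 -57.6  45.3  50.2] [54.8 62. ]
scene0.npz 62.5 (-45, -35) 320 [-59.9 -53.2  56.3  59.7] [-44.8 -35.2]
scene0.npz 62.5 (-10, 10) 550 [-52.4 -47.8  56.3  60.4] [-9.9  9.7]
scene0.npz 62.5 (35, 45) 267 [-58.2 -52.5  54.8  59.6] [35.1 44.9]
```

Lip is on the +f side, with f about 29° from world +x. Mixer centre ≈ (611,-32), lip (669.5,1), hinge (571.5,-53.5), cup (613.5,-30). Next I'll fly to above the spatula.

```bash
python3 -m crank '-1 0 0 0 1;-1 0 0 0 1;-1 0 0 0 .44;-1 .6 -.9 0 0;-1 .6 -.9 0 0;-1 .6 -.9 0 0;-1 .6 -.9 0 0;-1 .6 -.9 0 0;-1 .6 -.9 0 0;-1 .6 -.9 0 0' 20
```

```text
time_s: 1.1
ee_pos: [374.2, -283.3, 404.4]
tool_rot: [-3.141, 0.0, -0.001]
force: [1.4, -1.2, 0.1]
finger_gap: 85.6
gripper_force: 0.0
```

```bash
python3 -m crank '-1 .36 -.94 0 0;-1 .36 -.94 0 0;-1 .36 -.94 0 0;-1 .36 -.94 0 0;-1 .36 -.94 0 0;-1 .36 -.94 0 0;-1 .36 -.94 0 0;-1 .36 -.94 0 0;-1 .36 -.94 0 0;-1 .36 -.94 0 0'; python3 -m crank '-1 .36 -.94 0 0;-1 .36 -.94 0 0;-1 .36 -.94 0 0;-1 .36 -.94 0 0;-1 .36 -.94 0 0;-1 .36 -.94 0 0;-1 0 0 0 0'
```

```text
time_s: 2.1
ee_pos: [517.9, 92.7, 404.4]
tool_rot: [3.141, 0.001, 0.0]
force: [0.5, 0.2, -0.0]
finger_gap: 85.3
gripper_force: 0.0
time_s: 2.8
ee_pos: [605.3, 321.2, 403.3]
tool_rot: [-3.139, -0.0, 0.004]
force: [-0.2, -0.6, -0.2]
finger_gap: 85.4
gripper_force: 0.0
```

```bash
python3 -m crank '-1 -.03 -.05 .6 0;-1 0 0 .8 0;-1 0 0 .8 0;-1 0 0 .7 0;-1 0 0 .3 0;-1 0 0 0 0;1 0 0 0 0;1 0 0 0 0;1 0 0 0 0;1 0 0 0 0' 40;python3 -m crank '1 0 0 0 0;1 0 0 0 0;1 0 0 0 0'
```

```text
time_s: 3.8
ee_pos: [603.3, 318.7, 278.1]
tool_rot: [-3.141, -0.002, -0.0]
force: [-0.5, -0.2, -1.1]
finger_gap: 28.4
gripper_force: 0.0
time_s: 4.1
ee_pos: [603.2, 319.3, 277.5]
tool_rot: [-3.14, -0.001, -0.0]
force: [-0.1, 3.6, 1.9]
finger_gap: 15.6
gripper_force: 41.0
```

```bash
python3 -m crank '1 0 0 -.4 0;1 0 0 -.4 0;1 0 0 -.4 0;1 0 0 -.25 0;1 0 0 0 0' 40
python3 - <<'E'
from bench import r,cams
from h import *
s=r.read_state();print(s['ee_pos'].round(1),s['force'].round(1))
out=[]
c=cams.capture('scene');out.append(cv2.resize(c['color'][90:250,370:530,::-1],(400,400)))
c=cams.capture('wrist');out.append(cv2.resize(c['color'][...,::-1],(400,300)))
cv2.imwrite('pics/g1.png',np.hstack([out[0],np.vstack([out[1],np.zeros((100,400,3),np.uint8)])]))
E
```

```text
time_s: 4.6
ee_pos: [603.4, 318.7, 336.3]
tool_rot: [-3.141, -0.002, -0.0]
force: [0.5, 2.8, 1.0]
finger_gap: 15.3
gripper_force: 41.0
[603.4 318.7 336.3] [0.5 2.8 1. ]
```

View pics/g1.png

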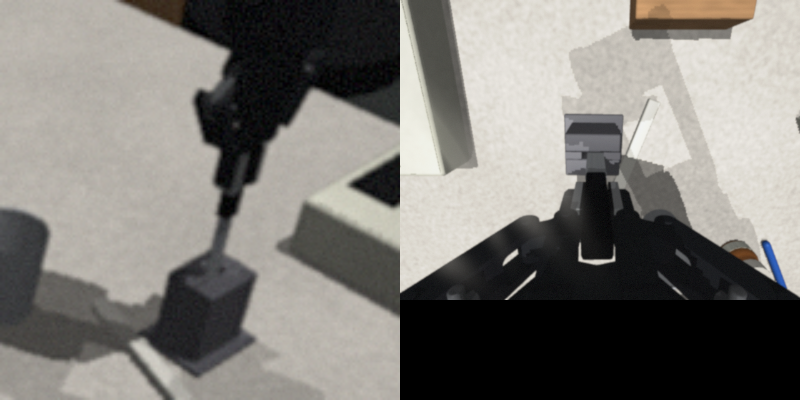

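The crop shows the spatula gripped, with its blade tip still in the slot (left panel, 215,250). The grey look-alike now lies on the bench (150,365), where before it stood. It is not one of the judged bystanders and is out of the way. Next I'll tilt the blade in the grip against the slot edge.

```bash
python3 -m crank '1 .1 0 0 0;1 .25 0 .02 0;1 .25 0 .04 0;1 .25 0 .06 0;1 .25 0 .08 0;1 .25 0 .1 0;1 .25 0 .12 0;1 .1 0 .06 0;1 0 0 0 0' 20
python3 - <<'E'
from bench import r,cams
from h import *
s=r.read_state();print(s['ee_pos'].round(1),s['force'].round(1))
c=cams.capture('scene');cv2.imwrite('pics/g2.png',cv2.resize(c['color'][90:250,370:530,::-1],(500,500)))
E
```

```text
time_s: 5.6
ee_pos: [670.6, 319.0, 313.5]
tool_rot: [-3.141, 0.005, -0.001]
force: [-3.2, 3.3, 0.8]
finger_gap: 15.5
gripper_force: 43.0
[670.6 319.  313.5] [-3.2  3.3  0.8]
```

View pics/g2.png

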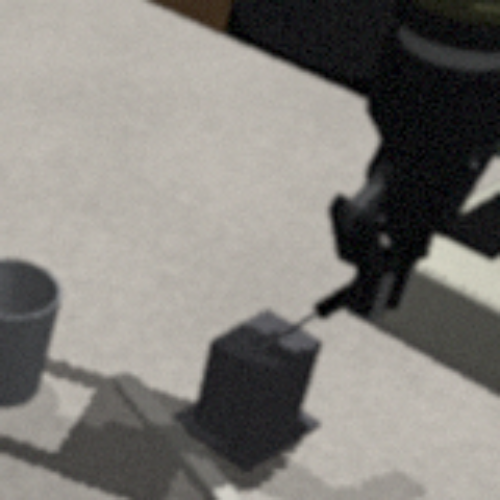

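The spatula is now leaning about 37° in the grip, handle outward and tip still at the slot (250,345). Before going in I'll check for obstacles on the lip side.

```bash
python3 - <<'E'
from h import *
for n in('top0.npz','scene0.npz'):
    P=cloud(load(n))
    for x0,x1,y0,y1 in((700,740,-20,100),(740,780,-20,100),(780,820,-20,120),(820,900,-20,120),(700,850,100,170),(680,850,170,280),(680,850,280,400)):
        m=(P[...,0]>x0)&(P[...,0]<x1)&(P[...,1]>y0)&(P[...,1]<y1)
        print(n,(x0,x1,y0,y1),m.sum(),np.nanmax(P[m][:,2]).round() if m.any() else '')
E
python3 -m crank '1 0 0 0 0;1 .2 0 -.4 0;1 .2 0 -.6 0;1 0 0 -.8 0;1 0 0 -.7 0;1 0 0 0 -.84;1 0 0 0 -.84;1 0 0 0 -.84;1 0 0 0 -.85;1 0 0 0 0' 100
```

```text
top0.npz (700, 740, -20, 100) 1173 5.0
top0.npz (740, 780, -20, 100) 1149 6.0
top0.npz (780, 820, -20, 120) 1309 5.0
top0.npz (820, 900, -20, 120) 3805 87.0
top0.npz (700, 850, 100, 170) 2822 56.0
top0.npz (680, 850, 170, 280) 5211 55.0
top0.npz (680, 850, 280, 400) 4509 48.0
scene0.npz (700, 740, -20, 100) 1235 3.0
scene0.npz (740, 780, -20, 100) 1350 3.0
scene0.npz (780, 820, -20, 120) 1685 3.0
scene0.npz (820, 900, -20, 120) 3073 84.0
scene0.npz (700, 850, 100, 170) 3801 53.0
scene0.npz (680, 850, 170, 280) 3589 52.0
scene0.npz (680, 850, 280, 400) 2181 49.0
time_s: 6.65
ee_pos: [687.4, 317.5, 413.9]
tool_rot: [3.14, 0.003, 0.505]
force: [-0.7, 0.9, -0.8]
finger_gap: 14.8
gripper_force: 97.9
```

```bash
python3 -m crank '1 -.265 .84 0 0;1 -.265 .84 0 0;1 -.265 .84 0 0;1 -.265 .84 0 0;1 -.265 .84 0 0;1 -.265 .84 0 0;1 -.265 .84 0 0;1 -.265 .84 0 0;1 0 0 0.5 0;1 0 0 0.5 0'; python3 -m crank '1 0 0 .5 0;1 0 0 0 0'
python3 - <<'E'
from bench import r,cams
from h import *
s=r.read_state();e=s['ee_pos'];print(e.round(1),s['force'].round(1))
f=np.array([.875,.484,0]);tip=e-66*f-[0,0,243];print('tip est',tip.round(1))
o=[]
for n in('scene','top'):
    c=cams.capture(n);np.savez(n+'1.npz',**c);im=c['color'][...,::-1].copy();u,v=proj(c,tip);print(n,u,v)
    x,y=int(u)-60,int(v)-60;x=max(x,0);y=max(y,0);k=cv2.resize(im[y:y+120,x:x+120],(400,400),interpolation=cv2.INTER_CUBIC);print(x,y)
    cv2.drawMarker(k,(int((u-x)*400/120),int((v-y)*400/120)),(0,0,255),cv2.MARKER_TILTED_CROSS,8,1);o.append(k)
cv2.imwrite('pics/g3.png',np.hstack(o))
E
```

```text
time_s: 7.65
ee_pos: [743.4, 39.5, 375.0]
tool_rot: [3.14, 0.0, 0.499]
force: [-1.1, -0.2, -0.6]
finger_gap: 14.7
gripper_force: 97.9
time_s: 7.85
ee_pos: [741.7, 41.3, 350.8]
tool_rot: [-3.138, 0.008, 0.502]
force: [-0.2, -0.5, -1.3]
finger_gap: 14.6
gripper_force: 98.0
[741.7  41.3 350.8] [-0.2 -0.5 -1.3]
tip est [684.    9.4 107.8]
scene 376.85881790010575 278.44156061931085
316 218
top 312.9810692972137 146.95840267725515
252 86
```

View pics/g3.png

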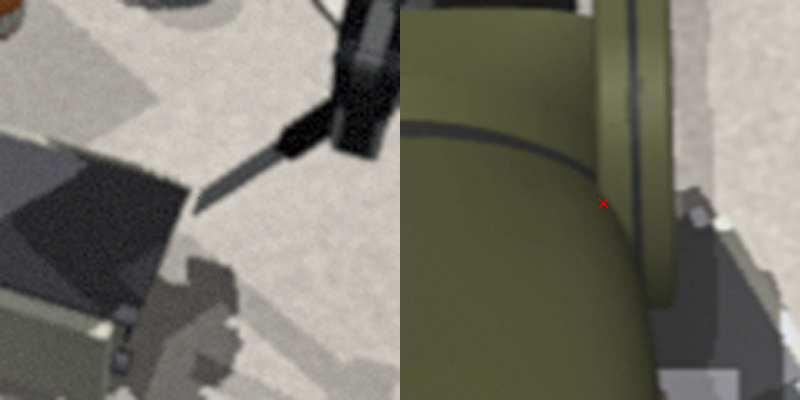

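The left panel shows the blade tip at (195,213), about 4 mm lower/inward of the estimate. The tilt holds. I'll check its lateral position relative to the lip numerically.

Run:
```python
from h import *
c=load('scene1.npz');f=np.array([.875,.484,0]);g=np.array([-.484,.875,0]);h=np.array([571.5,-53.5,0])
for b in(-50,0,50): print(b,((proj(c,h+112*f+b*g+[0,0,65.5])-[316,218])*400/120).round())
u,v=316+195*.3,218+213*.3
d=ray(c,u,v)
# intersect with vertical plane through tool axis (normal g)
e=np.array([741.7,41.3,0]);t=((e-c['eye'])@g)/(d@g);p=c['eye']+d*t;print('tip',p.round(1),'d',(p-h)@f,'b',(p-h)@g)
```

```text
-50 [131. 322.]
0 [162. 250.]
50 [191. 184.]
tip [681.3   7.9  98.2] d 125.80363452443834 b 0.5731999999999431
```

```bash
python3 -m crank '1 0 0 .4 0;1 0 0 .4 0;1 0 0 .4 0;1 0 0 .05 0;1 -.2 0 0 0;1 -.2 0 0 0;1 -.12 0 0 0;1 0 0 0 0' 120; python3 -m crank '1 0 0 -.1 0;1 0 0 -.1 0;1 0 0 -.1 0;1 0 0 -.1 0'
```

```text
time_s: 8.75
ee_pos: [726.0, 32.6, 308.3]
tool_rot: [3.14, -0.009, 0.504]
force: [4.8, 3.9, -0.2]
finger_gap: 14.6
gripper_force: 116.8
time_s: 9.15
ee_pos: [725.8, 32.6, 323.4]
tool_rot: [3.14, -0.006, 0.505]
force: [4.6, 2.8, -1.4]
finger_gap: 14.4
gripper_force: 116.9
```

Run:
```python
from bench import r,cams
from h import *
s=r.read_state();e=s['ee_pos'];print(e.round(1),s['force'].round(1))
c=cams.capture('scene');np.savez('scene2.npz',**c);im=c['color'][...,::-1]
cv2.imwrite('pics/g4.png',cv2.resize(im[215:345,270:430],(800,650))[:600])
```

```text
[725.8  32.6 323.4] [ 4.6  2.8 -1.4]
```

View pics/g4.png

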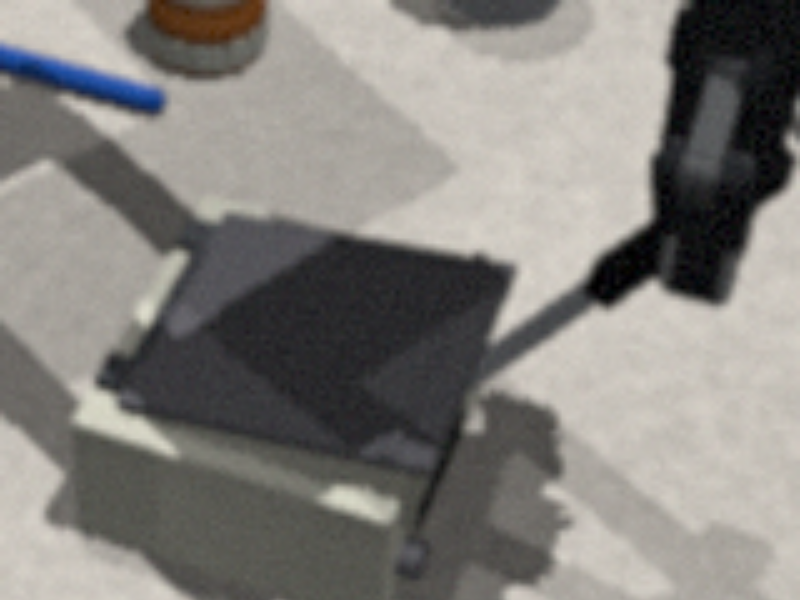

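The crop shows the blade tip hooked under the lip at (480,370), with the cover already lifted a little (gap at 430,500). I'll follow the arc.

```bash
python3 -m crank '1 -.05 0 -.26 0;1 -.08 0 -.25 0;1 -.1 0 -.24 0;1 -.13 0 -.23 0;1 -.15 0 -.22 0;1 -.17 0 -.2 0;1 0 0 0 0' 120
python3 - <<'E'
from bench import r,cams
from h import *
s=r.read_state();e=s['ee_pos'];print(e.round(1),s['force'].round(1))
c=cams.capture('scene');np.savez('scene3.npz',**c);im=c['color'][...,::-1]
cv2.imwrite('pics/g5.png',cv2.resize(im[160:310,270:430],(640,600)))
E
```

```text
time_s: 9.9
ee_pos: [702.2, 19.7, 382.4]
tool_rot: [3.138, -0.011, 0.505]
force: [5.4, 5.0, 7.8]
finger_gap: 14.2
gripper_force: 117.7
[702.2  19.7 382.4] [5.4 5.  7.8]
```

View pics/g5.png

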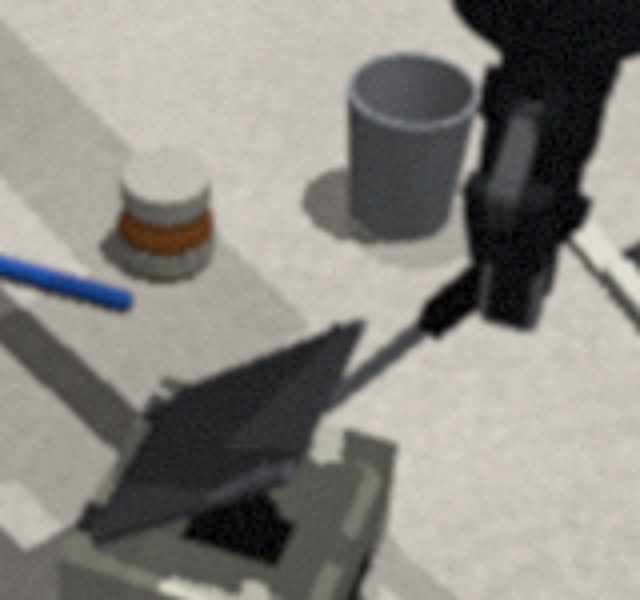

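Cover at about 0.7 rad with the tip behind the lip (335,400). Now mainly inward.

```bash
python3 -m crank '1 -.22 0 -.17 0;1 -.24 0 -.13 0;1 -.25 0 -.1 0;1 -.25 0 -.06 0;1 -.25 0 0 0' 120; python3 -m crank '1 -.25 0 0 0;1 -.25 0 0 0;1 -.25 0 0 0;1 -.25 0 0 0;1 0 0 0 0'
python3 - <<'E'
from bench import r,cams
from h import *
s=r.read_state();e=s['ee_pos'];print(e.round(1),s['force'].round(1))
c=cams.capture('scene');np.savez('scene4.npz',**c);im=c['color'][...,::-1]
cv2.imwrite('pics/g6.png',cv2.resize(im[140:320,250:430],(600,600)))
E
```

```text
time_s: 10.45
ee_pos: [665.0, -0.9, 409.2]
tool_rot: [3.132, -0.035, 0.506]
force: [6.4, 2.5, 2.9]
finger_gap: 14.3
gripper_force: 117.4
time_s: 10.95
ee_pos: [621.6, -24.8, 394.7]
tool_rot: [-3.14, 0.004, 0.504]
force: [0.2, -0.2, 0.0]
finger_gap: 14.5
gripper_force: 117.8
[621.6 -24.8 394.7] [ 0.2 -0.2  0. ]
```

View pics/g6.png

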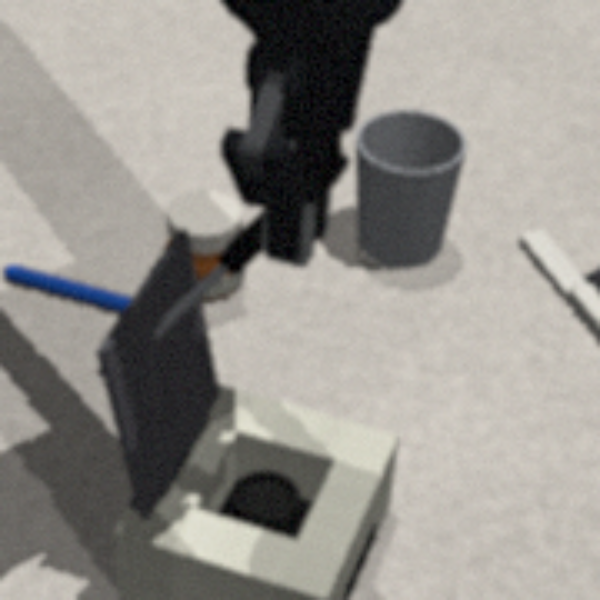

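The cover stands about upright at (160,370), and the cup is visible at (270,500). I'll measure the angle from depth.

```bash
cat > cov.py <<'E'
from h import *
import sys
def cov(c):
    P=cloud(c).reshape(-1,3);f=np.array([.875,.484,0]);g=np.array([-.484,.875,0]);q=P-[571.5,-53.5,63]
    d,b,z=q@f,q@g,q[:,2];m=(abs(b)<44)&(z>20)&(z<105)&(abs(d)<55)&(abs(b)>15)
    d,z=d[m],z[m];th=np.pi/2-np.arctan2(d-0,z);print('cover theta',np.percentile(th,[10,30,50,70,90]).round(3),m.sum())
    k=np.polyfit(z,d,1);print('slope angle',np.pi/2-np.arctan(k[0]),k)
if __name__=='__main__': cov(load(sys.argv[1]))
E
python3 cov.py scene4.npz
```

```text
cover theta [1.657 1.69  1.704 1.713 1.721] 691
slope angle 1.742211047802417 [-0.17311358  2.46483048]
```

About 1.73 rad. I'll push a little further, then back away.

```bash
python3 -m crank '1 -.2 0 0 0;1 -.2 0 0 0;1 -.2 0 0 0;1 -.15 0 0 0;1 0 0 0 0;1 .4 0 0 0;1 .6 0 -.2 0;1 .6 0 -.5 0;1 0 0 0 0'
python3 - <<'E'
from bench import r,cams
from h import *
from cov import cov
s=r.read_state();print(s['ee_pos'].round(1),s['force'].round(1))
c=cams.capture('scene');np.savez('scene5.npz',**c);cov(c)
E
```

```text
time_s: 11.9
ee_pos: [657.3, -5.5, 426.3]
tool_rot: [3.138, -0.007, 0.507]
force: [0.7, 1.0, -0.5]
finger_gap: 14.3
gripper_force: 117.7
[657.3  -5.5 426.3] [ 0.7  1.  -0.5]
cover theta [1.957 1.985 1.997 2.005 2.016] 1122
slope angle 2.03278117733952 [-0.49792328  2.64704664]
```

```bash
cat > spat.py <<'E'
from h import *
def spat(c,s):
    P=cloud(c).reshape(-1,3)-s['ee_pos'];y=s['tool_rot'][2];f=np.array([np.cos(y),np.sin(y),0]);g=np.array([-f[1],f[0],0])
    d,b,z=P@f,P@g,P[:,2];m=(abs(b)<14)&(z<-178)&(z>-270)&(d<20)&(d>-120)&(P[:,2]+s['ee_pos'][2]>30)
    q=np.c_[d,z][m].astype(np.float32);vx,vy,x0,y0=cv2.fitLine(q,cv2.DIST_HUBER,0,.01,.01).ravel()
    print(len(q),'tilt deg',np.degrees(np.arctan2(abs(vx),abs(vy))).round(1),'lowest',np.percentile(q,[1,2,50],axis=0).round(1),'b',np.median(b[m]).round(1),'line',vx,vy,x0,y0)
E
python3 - <<'E'
from bench import r
from h import *
from spat import spat
c=load('scene5.npz');s=r.read_state()
spat(c,s)
E
```

```text
191 tilt deg 33.3 lowest [[ -63.7 -245.3]
 [ -63.1 -243.7]
 [ -35.7 -202.6]] b -6.2 line 0.54879636 0.8359561 -38.17137 -205.5173
```

Cover at about 2.0 rad; spatula tilt 33°, tip at (-64,-246) from the TCP. Going to the beaker.

```bash
python3 -m crank '1 0 -.81 -.3 0;1 -.04 -.81 0 0;1 -.07 -.81 0 0;1 -.07 -.81 0 0;1 -.07 -.81 0 0;1 -.07 -.81 0 0;1 -.07 -.81 0 0;1 -.07 -.81 0 0;1 -.07 -.81 0 0;1 0 0 0 0' 100
python3 - <<'E'
from bench import r,cams
from h import *
from spat import spat
s=r.read_state();e=s['ee_pos'];print(e.round(1),s['tool_rot'].round(3),s['force'].round(1))
c=cams.capture('scene');np.savez('scene6.npz',**c);spat(c,s)
P=cloud(c);m=(abs(P[...,2]-83)<4)&(abs(P[...,0]-463)<60)&(abs(P[...,1]-221)<60);print(cv2.minAreaRect(P[m][:,:2].astype(np.float32)))
E
```

```text
time_s: 12.95
ee_pos: [490.8, 239.8, 435.1]
tool_rot: [-3.139, 0.003, 0.509]
force: [0.8, -0.6, -2.0]
finger_gap: 14.3
gripper_force: 117.7
[490.8 239.8 435.1] [-3.139e+00  3.000e-03  5.090e-01] [ 0.8 -0.6 -2. ]
121 tilt deg 34.5 lowest [[ -67.8 -245.2]
 [ -67.  -244.8]
 [ -34.1 -195. ]] b -5.0 line 0.56681585 0.82384455 -33.99024 -196.15779
((462.1097717285156, 221.36334228515625), (70.14094543457031, 70.79350280761719), 57.33686447143555)
```

```bash
python3 -m crank '1 .2 .06 0 0;1 0 0 .5 0;1 0 0 .7 0;1 0 0 .7 0;1 0 0 .5 0;1 0 0 .3 0;1 0 0 0 0' 100; python3 -m crank '1 0 0 .3 0;1 0 0 .3 0;1 0 0 .3 0;1 0 0 .3 0;1 0 0 .2 0;1 0 0 0 0'
```

```text
time_s: 13.7
ee_pos: [502.2, 238.3, 326.0]
tool_rot: [-3.141, 0.004, 0.504]
force: [0.4, 0.5, -0.6]
finger_gap: 14.0
gripper_force: 117.7
time_s: 14.3
ee_pos: [501.3, 239.3, 270.4]
tool_rot: [-3.141, 0.003, 0.505]
force: [0.2, -0.5, 0.1]
finger_gap: 14.7
gripper_force: 117.7
```

```bash
python3 -m crank '1 0 0 .12 0;1 0 0 0 0;-1 0 0 0 0;-1 0 0 0 0;-1 0 0 0 0;-1 0 0 0 0;-1 0 0 0 0;-1 0 0 0 0;-1 0 0 0 0' 20; python3 -m crank '-1 0 0 -.4 0;-1 0 0 -.8 0;-1 0 0 -.9 0;-1 0 0 -.9 0;-1 0 0 -.9 0;-1 0 0 0 0'
python3 - <<'E'
from bench import r,cams
from h import *
from cov import cov
s=r.read_state();print(s['ee_pos'].round(1),s['tool_rot'].round(3),s['force'].round(1))
c=cams.capture('scene');np.savez('scene7.npz',**c);cov(c);im=c['color'][...,::-1]
cv2.imwrite('pics/g7.png',np.hstack([cv2.resize(im[130:250,320:440],(400,400)),cv2.resize(im[180:380,100:300],(400,400))]))
E
```

```text
time_s: 15.2
ee_pos: [501.8, 239.4, 267.1]
tool_rot: [3.142, 0.0, 0.505]
force: [-0.1, 0.5, -0.1]
finger_gap: 85.4
gripper_force: 0.0
time_s: 15.8
ee_pos: [503.2, 240.0, 428.9]
tool_rot: [3.14, -0.011, 0.505]
force: [0.4, 0.6, -0.5]
finger_gap: 85.2
gripper_force: 0.0
[503.2 240.  428.9] [ 3.14  -0.011  0.505] [ 0.4  0.6 -0.5]
cover theta [1.955 1.986 1.998 2.005 2.014] 1111
slope angle 2.031637798923356 [-0.49649723  2.53545496]
```

View pics/g7.png

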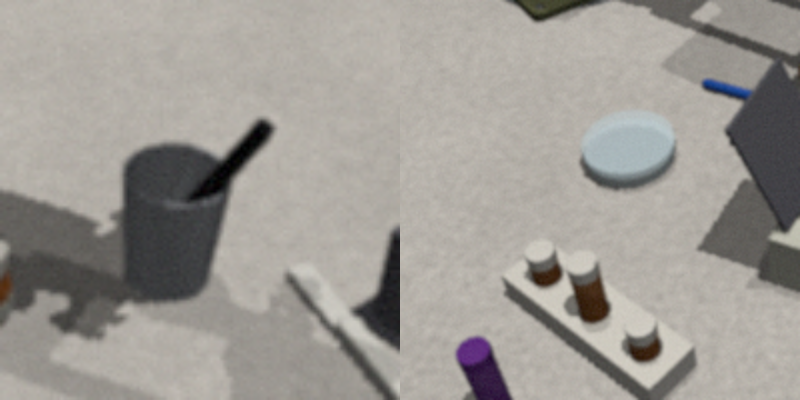

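The spatula leans in the beaker, blade down and released (left panel 230,170). The rack with the tall vial is undisturbed (right panel 590,285), and the cover is at 2.0. Going to the vial.

```bash
python3 -m crank '-1 0 0 0 .9;-1 0 0 0 .9;-1 -.143 .87 0 0;-1 -.143 .87 0 0;-1 -.143 .87 0 0;-1 -.143 .87 0 0;-1 -.143 .87 0 0;-1 -.143 .87 0 0;-1 -.143 .87 0 0;-1 -.143 .87 0 0'; python3 -m crank '-1 -.143 .87 0 0;-1 -.143 .87 0 0;-1 -.143 .87 0 0;-1 -.143 .87 0 0;-1 -.143 .87 0 0;-1 -.143 .87 0 0;-1 0 0 0 0';python3 - <<'E'
from bench import r
from h import *
P=cloud(load('scene7.npz'));m=(abs(P[...,0]-470)<90)&(abs(P[...,1]-230)<90)&(P[...,2]>92)&(P[...,2]<200);q=P[m];print('handle z max',np.percentile(q[:,2],98),q[q[:,2]>np.percentile(q[:,2],90)].mean(0))
m=(abs(P[...,0]-540)<25)&(abs(P[...,1]+253)<25)&(P[...,2]>80);print(cv2.minAreaRect(P[m][:,:2].astype(np.float32)))
E
```

```text
time_s: 16.85
ee_pos: [521.6, -43.4, 421.4]
tool_rot: [-3.14, 0.003, 0.235]
force: [-0.3, -0.6, 0.0]
finger_gap: 85.6
gripper_force: 0.0
time_s: 17.55
ee_pos: [537.4, -257.0, 421.0]
tool_rot: [3.141, 0.002, 0.231]
force: [0.0, 1.4, 0.1]
finger_gap: 85.4
gripper_force: 0.0
handle z max 136.40815779444432 [507.11037886 241.18422031 135.77614508]
((539.4400024414062, -253.76800537109375), (23.725929260253906, 24.432018280029297), 18.652637481689453)
```

```bash
python3 -m crank '-1 .08 -.07 .5 0;-1 0 0 .8 0;-1 0 0 .8 0;-1 0 0 .8 0;-1 0 0 .7 0;-1 0 0 .6 0;-1 0 0 .5 0;-1 0 0 .3 0;-1 0 0 0.1 0;-1 0 0 0 0'; python3 -m crank '1 0 0 0 0;1 0 0 0 0;1 0 0 0 0;1 0 0 0 0;1 0 0 0 0;1 0 0 0 0' 40
```

```text
time_s: 18.55
ee_pos: [539.8, -249.2, 218.5]
tool_rot: [-3.141, 0.001, 0.236]
force: [0.4, -0.8, -0.0]
finger_gap: 85.5
gripper_force: 0.0
time_s: 19.15
ee_pos: [540.7, -251.1, 219.7]
tool_rot: [3.137, -0.002, 0.236]
force: [0.8, -4.4, -0.7]
finger_gap: 23.7
gripper_force: 39.0
```

```bash
python3 -m crank '1 0 0 -.3 0;1 0 0 -.6 0;1 0 0 -.8 0;1 0 0 -.9 0;1 0 0 -.9 0;1 0 0 -.9 0;1 0 0 -.5 0;1 0 0 0 -.9;1 0 0 0 -.9;1 0 0 0 0' 60
python3 - <<'E'
from bench import r
s=r.read_state();print(s['ee_pos'].round(1),s['tool_rot'].round(3))
E
```

```text
time_s: 20.15
ee_pos: [539.6, -249.3, 415.4]
tool_rot: [-3.141, -0.0, 0.506]
force: [-0.2, -0.4, -0.9]
finger_gap: 23.0
gripper_force: 58.5
[ 539.6 -249.3  415.4] [-3.141 -0.     0.506]
```

```bash
python3 -m crank '1 .53 -.49 0 0;1 .53 -.49 0 0;1 .53 -.49 0 0;1 .53 -.49 0 0;1 .53 -.49 0 0;1 .53 -.49 0 0;1 .53 -.49 0 0;1 .53 -.49 0 0;1 0 0 0 0'
python3 - <<'E'
from bench import r,cams
from h import *
from cov import cov
s=r.read_state();e=s['ee_pos'];print(e.round(1),s['tool_rot'].round(3))
c=cams.capture('scene');np.savez('scene8.npz',**c);cov(c)
P=cloud(c);Q=P-e;y=s['tool_rot'][2];f=np.array([np.cos(y),np.sin(y),0]);g=np.array([-f[1],f[0],0])
a,b,z=Q@f,Q@g,Q[...,2]
m=(abs(a)<30)&(abs(b)<30)&(z<-178)&(z>-225);print('n',m.sum(),'foot z',np.percentile(z[m],[1,3]).round(1))
# visible-side: fit circle of r=12
from scipy.optimize import least_squares
q=np.c_[a[m],b[m]];w=z[m]
for lo,hi in((-206,-192),(-192,-178)):
    k=(w>lo)&(w<hi);o=least_squares(lambda p:np.hypot(*(q[k]-p).T)-12,[0,0],loss='soft_l1');print(lo,k.sum(),'axis off a,b',o.x.round(1))
# pixels edge check and cup from depth: rim ring in well
R_=P-[613.4,-30.2,0];aa,bb=R_@f,R_@g;mm=(abs(aa)<27)&(abs(bb)<29)&(P[...,2]>30)&(P[...,2]<54);print('well pts',mm.sum(),np.percentile(P[mm][:,2],[5,50,95]) if mm.any() else '')
k=mm&(P[...,2]>47);print('rim', k.sum(), np.c_[aa[k],bb[k]].min(0) if k.any() else '',np.c_[aa[k],bb[k]].max(0) if k.any() else '')
E
```

```text
time_s: 21.05
ee_pos: [613.1, -27.1, 414.6]
tool_rot: [-3.139, -0.001, 0.505]
force: [-0.8, -0.4, -0.6]
finger_gap: 23.3
gripper_force: 58.6
[613.1 -27.1 414.6] [-3.139e+00 -1.000e-03  5.050e-01]
cover theta [1.957 1.987 1.998 2.005 2.015] 1114
slope angle 2.0303735778729934 [-0.49492236  2.45901158]
n 240 foot z [-209.6 -208.9]
-206 114 axis off a,b [-2.1  1.8]
-192 96 axis off a,b [-2.4  2. ]
well pts 326 [42.48504653 45.63116385 50.68837887]
rim 108 [-18.09193663 -17.96709783] [18.30111553 18.65889948]
```

```bash
cat > vm.py <<'E'
from bench import r,cams
from h import *
from scipy.optimize import least_squares
s=r.read_state();e=s['ee_pos'];print(e.round(1),s['force'].round(1))
Qs=[]
for i in range(3):
    c=cams.capture('scene');P=cloud(c);Qs.append(P-[613.4,-30.2,0])
f=np.array([.875,.484,0]);g=np.array([-.484,.875,0]);Q=np.vstack(Qs);a,b,z=Q@f,Q@g,Q[...,2]
foot=e[2]-209.5
m=(np.hypot(a,b)<25)&(z>max(foot+3,64))&(z<e[2]-178);q=np.c_[a[m],b[m]]
o=least_squares(lambda p:np.hypot(*(q-p).T)-12,[0,0],loss='soft_l1');print('n',m.sum(),'vial rel cup (f,g)',o.x.round(2),'foot est',foot.round(1))
E
python3 -m crank '1 .026 .11 .3 0;1 0 0 .6 0;1 0 0 .8 0;1 0 0 .8 0;1 0 0 .6 0;1 0 0 .4 0;1 0 0 .1 0;1 0 0 0 0;1 0 0 0 0'; python3 vm.py
```

```text
time_s: 22.0
ee_pos: [615.8, -34.4, 271.7]
tool_rot: [3.141, -0.001, 0.504]
force: [0.1, -0.1, -0.3]
finger_gap: 23.2
gripper_force: 58.6
[615.8 -34.4 271.7] [ 0.1 -0.1 -0.3]
n 418 vial rel cup (f,g) [-1.69 -3.44] foot est 62.2
```

```bash
python3 -m crank '1 .045 -.09 0 0;1 0 0 0 0;1 0 0 0 0;1 0 0 0 0'; python3 vm.py
```

```text
time_s: 22.55
ee_pos: [615.3, -29.4, 271.3]
tool_rot: [3.141, -0.0, 0.506]
force: [-0.4, 1.3, -0.0]
finger_gap: 23.2
gripper_force: 58.6
[615.3 -29.4 271.3] [-0.4  1.3 -0. ]
n 403 vial rel cup (f,g) [-0.19  1.25] foot est 61.8
```

```bash
python3 -m crank '1 0 .02 .15 0;1 0 0 .15 0;1 0 0 .1 0;1 0 0 0 0;1 0 0 0 0' 100; python3 -m crank '1 0 0 .08 0;1 0 0 .08 0;1 0 0 0 0;1 0 0 0 0'
```

```text
time_s: 23.2
ee_pos: [615.6, -30.4, 254.9]
tool_rot: [-3.141, 0.001, 0.505]
force: [-1.4, -0.1, 1.0]
finger_gap: 22.7
gripper_force: 97.5
time_s: 23.6
ee_pos: [615.7, -30.3, 249.1]
tool_rot: [3.141, -0.0, 0.505]
force: [-1.0, 0.1, 5.9]
finger_gap: 22.6
gripper_force: 97.5
```

Pad is going down (5.9 N). Pressing on to the bottom and holding.

```bash
python3 -m crank '1 0 0 .06 0;1 0 0 .04 0;1 0 0 0 0;1 0 0 0 0'; python3 -m crank '1 0 0 .04 0;1 0 0 0.03 0;1 0 0 0 0'
```

```text
time_s: 24.0
ee_pos: [615.7, -30.3, 247.2]
tool_rot: [3.141, -0.001, 0.505]
force: [-5.5, -0.1, 17.7]
finger_gap: 22.3
gripper_force: 98.9
time_s: 24.3
ee_pos: [615.6, -30.3, 246.9]
tool_rot: [3.14, -0.002, 0.505]
force: [-8.2, 0.6, 32.0]
finger_gap: 22.4
gripper_force: 100.1
```

```bash
python3 -m crank '1 0 0 -.03 0;1 0 0 0 0;1 0 0 0 0;1 0 0 0 0;1 0 0 0 0;1 0 0 0 0;1 0 0 0 0;1 0 0 0 0;1 0 0 0 0;1 0 0 0 0'; python3 -m crank '1 0 0 0 0;1 0 0 0 0;1 0 0 -.06 0;1 0 0 -.06 0;1 0 0 -.06 0;1 0 0 0 0;1 0 0 0 0'
```

```text
time_s: 25.3
ee_pos: [615.6, -30.3, 247.1]
tool_rot: [3.14, -0.002, 0.505]
force: [-8.3, 0.9, 24.7]
finger_gap: 22.3
gripper_force: 98.9
time_s: 26.0
ee_pos: [615.7, -30.4, 250.5]
tool_rot: [3.141, -0.0, 0.505]
force: [-1.8, 0.2, 3.9]
finger_gap: 22.8
gripper_force: 97.4
```

```bash
python3 -m crank '1 0 0 -.05 0;1 0 0 -.03 0;1 0 0 0 0;1 0 0 0 0' 40; python3 -m crank '1 0 0 -.03 0;1 0 0 0 0;1 0 0 0 0'
```

```text
time_s: 26.4
ee_pos: [615.8, -30.4, 253.3]
tool_rot: [-3.142, 0.0, 0.505]
force: [-0.7, -0.2, 1.8]
finger_gap: 22.4
gripper_force: 97.3
time_s: 26.7
ee_pos: [615.8, -30.4, 254.6]
tool_rot: [3.142, 0.0, 0.505]
force: [-0.9, -0.2, 1.3]
finger_gap: 22.4
gripper_force: 97.2
```

```bash
python3 -m crank '0.2 0 0 0 0;0 0 0 0 0;-.3 0 0 0 0;-.6 0 0 0 0;-.6 0 0 0 0;-.6 0 0 0 0;-.6 0 0 0 0' 20; python3 -m crank '-.6 0 0 -.3 0;-.6 0 0 -.6 0;-.6 0 0 -.8 0;-.6 0 0 -.8 0;-.6 0 0 -.8 0;-.6 0 0 -.5 0;-.6 0 0 0 0;-.6 0 0 0 0'
cat > fin.py <<'E'
from bench import r,cams
from h import *
from cov import cov
from scipy.optimize import least_squares
c=cams.capture('scene');cov(c);P=cloud(c);Q=P-[613.4,-30.2,0]
f=np.array([.875,.484,0]);g=np.array([-.484,.875,0]);a,b,z=Q@f,Q@g,Q[...,2]
m=(np.hypot(a,b)<28)&(z>64)&(z<160);print('vial top z',np.percentile(z[m],[95,99]).round(1))
for lo,hi in((66,85),(85,108),(112,122)):
    k=m&(z>lo)&(z<hi);q=np.c_[a[k],b[k]]
    o=least_squares(lambda p:np.hypot(*(q-p).T)-12,[0,0],loss='soft_l1');print(lo,k.sum(),o.x.round(2))
k=(abs(P[...,0]-480)<90)&(abs(P[...,1]-230)<90)&(P[...,2]>92)&(P[...,2]<200);print('handle top',np.percentile(P[k][:,2],98).round(1))
E
python3 fin.py
```

```text
time_s: 27.4
ee_pos: [615.7, -30.3, 254.7]
tool_rot: [3.142, -0.0, 0.505]
force: [-0.5, -0.4, 0.9]
finger_gap: 68.3
gripper_force: 0.0
time_s: 28.2
ee_pos: [615.5, -30.3, 407.5]
tool_rot: [3.141, -0.001, 0.505]
force: [0.4, 0.0, 0.3]
finger_gap: 68.3
gripper_force: 0.0
cover theta [1.957 1.984 1.999 2.006 2.015] 1106
slope angle 2.0333249575129555 [-0.49860206  2.63726931]
vial top z [125.6 126.4]
66 105 [-0.38  0.61]
85 132 [-0.33  0.47]
112 60 [-0.16  0.27]
handle top 136.7
```

The vial is upright, centred and at full height (top 126 mm). The cover is at 2.0 rad and the spatula is unchanged in the beaker, so I'll hand in.

```bash
python3 -c "
from bench import r
print(r.close_job())"
```

```text
the job is handed in; nothing more can be done
None
```

I handed the job in at about 28 s with the cover open at about 2.0 rad, the spatula blade-down in the beaker and the vial upright in the cup after a hold of over 1 s on the bottomed pad; the verdict was not returned, and the grey look-alike spatula (not on the bystander list) got knocked over at the first grasp.

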